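Pry up the bead mill's lid and hold it open

TASK

Take the flat-bladed opener from its rest, push its blade into the notch under the front edge of the bead mill's closed lid, lever the lid up with it and hold the lid open at 40 degrees on the blade so that the rotor can be inspected. The lid falls shut by itself, so finish while still gripping the opener with the lid resting steadily on its blade. Touch the mill and its lid with the opener only, never with the gripper or arm, and leave everything else standing where it is.

Things in the scene. Friction and masses are not known exactly. Their poses are not given: they have to be found in the camera images.
- mill: bench-top bead mill, fixed: light grey square housing 210 x 210 mm, 110 mm high to its rim, walls 15 mm thick, chamber with a blue rotor disc inside (76 mm radius, centred, its hub's top at 94 mm height). Origin under its centre; x from front (facing the robot) to back, y to the left seen from the robot, z up
- notch (a point): middle of the mouth of the prying notch in the top of the mill's front wall, on the front face: 70 mm wide (y), 10 mm high (5 mm above and below this point; the lid's underside is its roof), cut right through the 15 mm wall into the open chamber, so a blade may go in 40 mm. Axes as the mill's, x pointing into the notch
- lid (a joint): lid angle in rad: 0 closed (level on the rim), grows as the front edge rises; stop at 1.4. 40 degrees is 0.698. It weighs 0.18 to 0.34 kg, so 0.9 to 1.7 N at the front edge; only its weight closes it, there is no catch
- lip (a point): middle of the lid's lower front edge, 200 mm from the hinge line and, closed, level with the mill's front face; moves with the lid. The lid is a flat plate 200 mm deep, 210 mm wide, 10 mm thick, grey frame with a clear window; its underside plane passes through the hinge line
- hinge (a point): middle of the lid's hinge line (along the mill's y), at the back of the mill, 110 mm above the bench, fixed on the mill, axes as the mill's
- opener: flat opener, loose, 0.08 kg: white plastic handle (x -70 to +30 mm, 18 mm wide in y, 22 mm high), flat steel blade at its half height, 22 mm wide, 2.5 mm thick, out to x = +115 mm. Origin in the handle at mid-height, the place to grip, near the centre of mass; x to the blade tip, z up. Lies level on its rest, origin 45 mm above the bench
- opener_tip (a point): middle of the blade's end, 115 mm from the opener's origin along its x, at the blade's half thickness; axes as the opener's
- rest: aluminium rest for the opener, fixed, to the left or right in front of the mill: base plate 150 x 50 x 8 mm and two forked posts 14 mm thick, up to 36 mm wide and 50 mm high, carrying handle at x = -55 mm and blade at x = +60 mm; between them the handle stands free. Origin under its centre, below the opener's origin; x towards the blade
- rack: white tube rack 100 x 160 mm, 45 mm high, with capped tubes up to 58 mm, fixed to the bench on the other side from the rest; bystander; origin under its centre
- bottle: white plastic bottle, 64 mm across, 170 mm tall, standing; bystander; origin at its foot
- beaker: glass beaker, 70 mm across, 90 mm tall; bystander; origin at its foot
- tubebox: small cardboard box 60 x 100 x 30 mm high, lying on the bench in front of the mill; bystander; origin under its centre
- timer: flat grey timer 50 x 70 x 22 mm high; bystander; origin under its centre
- driver: screwdriver with black handle, 170 mm long, lying on the bench; bystander, not the opener
- jar: amber glass jar, 60 mm across, 70 mm tall; bystander; origin at its foot
Things that resemble listed ones, but are neither listed nor needed, are in the scene too. Of the things like the opener, leave any that is brown or red; of the rest the larger one is meant.

How it is judged:
On the way, in this order (a step that is already met when the one before it is completed fails the run):
1. the opener is lifted off its rest in the gripper (height (world z) of opener above 0.07 m and contact force between the fingers and opener above 2 N), for 0.2 s.
2. the blade is in the notch under the still closed lid (x of opener_tip in the frame of notch above 0.005 m and y of opener_tip in the frame of notch between -0.035 and 0.035 m and z of opener_tip in the frame of notch between -0.01 and 0.012 m and value of joint lid below 0.1 rad), for 0.05 s.
3. the lid is levered up by the opener (value of joint lid above 0.25 rad and contact force between opener and mill above 0.2 N and contact force between the fingers and opener above 2 N), for 0.1 s.
At the end, for the whole second after the job is handed in: the lid stands still (under 0.05 rad/s) between 35 and 45 degrees, resting on the opener (over 0.2 N), which the fingers grip (over 2 N) with its handle and its tip more than 120 mm above the bench (value of joint lid between 0.611 and 0.785 rad and velocity of joint lid between -0.05 and 0.05 rad/s and contact force between opener and mill above 0.2 N and contact force between the fingers and opener above 2 N and height (world z) of each of opener, opener_tip above 0.12 m); the arm keeps its last pose, push and grip.
It fails at once if the gripper or arm touches the mill or its lid (contact force between any of the fingers, the arm and mill above 1 N).
It fails at once if a bystander is pushed more than 30 mm or knocked over (distance of any of bottle, beaker, tubebox, timer, driver, jar from where it was at the start of the episode above 0.03 m or angle between any of bottle, beaker, tubebox, timer, jar's own z axis and vertical above 0.6 rad).
It also fails if it takes over 48 s, if anything falls off the work surface, if the arm or the gripper's body presses on something with over 40 N, if the wrist force passes 120 N, or if a joint passes its speed limit or range.

ROBOT

A 7-joint arm with a two-finger parallel gripper is mounted at the origin on the work surface. World frame = base frame: x ahead of the robot, y to its left, z up, the work surface at z = 0. Lengths are in m, angles in rad, forces in N, time in s.
With the tool pointing down it reaches from about 0.35 to 0.9 m from the base axis. Payload 8.1 kg.
Tool frame: the origin (TCP) lies at the very end of the fingers, on their centre line; the grasp point (between the pads) lies 19 mm behind it; z points along the fingers, y is the direction in which the jaws open and shut (so a half turn about z gives the same grasp; the last joint's range is limited). The gripper opens to 92 mm and grips with 3 to 60 N. Pads are 19 mm wide; open, the fingers measure 130 mm over their backs; the gripper's body (75 mm by 190 mm) begins 47 mm behind the grasp point.
Start: joints at [1.105, 0.434, 0.025, 1.573, -0.012, 1.134, -0.075], TCP at [0.222, -0.584, 0.227] pointing down, gripper open.
Joint ranges: [-2.62, 2.62], [-0.44, 2.09], [-1.27, 1.32], [0.08, 2.57], [-1.32, 4.46], [0.12, 2], [-2.74, 2.74]. Speed limits (rad/s): [2.22, 2.22, 3.01, 3.01, 3.14, 3.14, 3.14].

INTERFACE

Orientations are given as a rotation vector (axis times angle).
In Python, from cell import observe, get_image, sign_off gives the robot as it stands.
- The arm moves only by the tool arm_command, never from a script. Its argument "deltas" is a list of rows, each an object with "xyz": the shift along the tool's x, y, z in cm, a list of three; "turn": the turn about the tool's z in degrees; "jaw": the closure in counts, from 0 (fully open) to 255 (shut). A call has 1 to 5 rows; each row is the pose to reach, as a shift and turn from the pose measured when the call began, along the tool's axes at that moment; what a row does not reach only later rows make up. A row lasts 1/12 s, in which the tool goes at most 41.7 mm and 7.16 degrees, less where a joint would pass 70% of its speed; a pose out of reach is approached as far as the arm can. A call with a gripper value outside its range is refused whole. The fingers move at their own pace and stop on an object; "force" is the grip in N (left out, the last holds). Time passes only in rows, so rows that repeat a pose let the fingers close. It gives the time, the measured TCP pose, the force and the opening at its end, in the units of the state.
- observe(): the state, without advancing time (a new reading comes with each control period).
- get_image(name): name is "scene" or "top" or "wrist"; returns a dict with "frame" (384x512x3 uint8, red, green, blue), "depth" (384x512 float32, m along the optical axis (not along the pixel's ray), 0 where there is no reading), "camera_matrix" (3x3 intrinsics, pixels), "distortion" ([k1, k2, p1, p2, k3] as OpenCV has them; the pictures are not rectified), "cam_to_world" (4x4, takes a point from camera to world coordinates). Camera axes: x right, y up, looking along -z (the intrinsics and any distortion apply to the point x, -y, -z); pixel columns grow to the right and rows downward; lengths in m; the calibration is good to about 2 mm. A picture is of the moment at which its call begins.
- sign_off(): hands the job in, once; it reports no verdict.
The state is a dict: "clock": time; "joints": joint angles; "dq": joint speeds; "joint_efforts": joint torques, N m; "position": TCP position; "ee_rot": TCP orientation; "force": force on the tool from outside, world axes, zero at the start; "ft_torque": the same for the moment, N m; "width": opening from 0.0 (shut) to 1.0 (fully open).
Only numpy, scipy, OpenCV 4.12 (cv2) and the standard library are available. Lean on these libraries where they do the work, as an engineer would, in place of code of your own. Each camera call takes 0.05 s, during which the arm holds its last target.

## Working session

There is one attempt and no reset: what is moved stays moved. The work goes in short steps, Python scripts to look and compute and a tool call to move; the robot and the scene stay as the last step left them, time stands still between calls to the robot, and variables do not carry over. Pictures are saved under pics/ and viewed, and the job is handed in when it is done.

Besides the shell and the picture viewer there is one more tool, called after ">>>" as name([rows], argument=value, ...), one row to a line, values as JSON. arm_command: Moves the arm, as the interface text tells. Its arguments: {"type":"object","properties":{"deltas":{"type":"array","items":{"type":"object","properties":{"xyz":{"type":"array","items":{"type":"number"}},"turn":{"type":"number"},"jaw":{"type":"number"}}}},"force":{"type":"number"}},"required":["deltas"]}

```bash
ls; mkdir -p pics; python3 - <<'E'
from cell import observe,get_image
import cv2,numpy as np
print(observe())
for n in ["scene","top","wrist"]:
    d=get_image(n); cv2.imwrite(f"pics/{n}0.png",d["frame"][:,:,::-1]); np.savez(f"pics/{n}0.npz",**d)
    print(n,d["camera_matrix"].tolist(),d["distortion"],np.round(d["cam_to_world"],3).tolist())
E
```

```text
pics
{'clock': 0.0, 'joints': array([ 1.10539942,  0.43523274,  0.02500572,  1.57409711, -0.01158631,
        1.13397524, -0.07506063]), 'dq': array([ 5.70443939e-06,  9.19375975e-05, -7.60078891e-05, -4.08189501e-04,
        9.53458766e-04,  8.48017690e-04, -8.96132366e-04]), 'joint_efforts': array([-1.10494395e-03, -6.67857885e+01,  9.84285213e-01, -3.14459074e+01,
       -6.06830930e-02,  4.28323529e-02,  1.37538941e-04]), 'position': array([ 0.22155256, -0.58387538,  0.22593928]), 'ee_rot': array([-3.08858395e+00, -5.66404838e-01,  7.02017930e-04]), 'force': array([ 0.13189737, -0.05983598, -0.52228877]), 'ft_torque': array([ 0.02686163, -0.05960409, -0.014427  ]), 'width': 1.0031168372059103}
scene [[382.19579254119145, 0.0, 252.8443622447943], [0.0, 382.19579254119145, 192.53902525660266], [0.0, 0.0, 1.0]] [-0.03481809  0.          0.          0.          0.        ] [[0.457, -0.594, 0.662, 1.47], [0.889, 0.287, -0.356, -0.507], [0.022, 0.751, 0.66, 1.012], [0.0, 0.0, 0.0, 1.0]]
top [[439.01925640001167, 0.0, 252.22359505048823], [0.0, 439.01925640001167, 192.36143551538157], [0.0, 0.0, 1.0]] [0.05266285 0.         0.         0.         0.        ] [[-0.027, 0.983, -0.182, 0.284], [-1.0, -0.027, -0.001, -0.007], [-0.006, 0.182, 0.983, 1.539], [0.0, 0.0, 0.0, 1.0]]
wrist [[305.0017206302794, 0.0, 257.6641671633547], [0.0, 305.0017206302794, 189.14765906721934], [0.0, 0.0, 1.0]] [-0.02139111  0.          0.          0.          0.        ] [[0.355, 0.907, 0.228, 0.282], [-0.935, 0.344, 0.086, -0.561], [-0.0, -0.244, 0.97, 0.385], [0.0, 0.0, 0.0, 1.0]]
```

View pics/scene0.png

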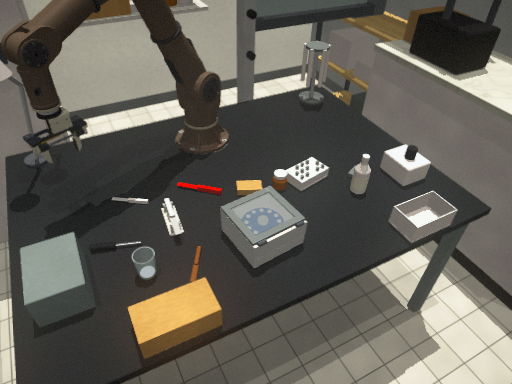

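View pics/top0.png

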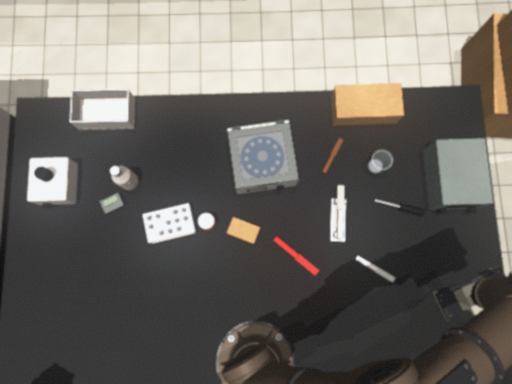

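View pics/wrist0.png

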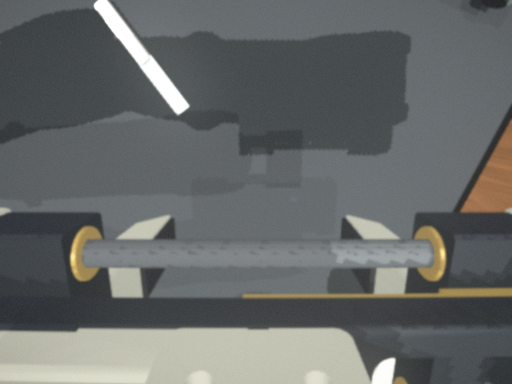

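The candidates like the opener, in the top view, are:
- White one on a stand at (339,213).
- White one lying on the bench at (375,268).
- Red one at (296,256) and brown one at (333,155), both excluded by colour.

I expect the one on the stand. I'll check it in an enlarged crop.

```bash
cat > h.py <<'E'
import numpy as np,cv2
from cell import observe,get_image
def load(n): return dict(np.load(n))
def grab(n,f):
    d=get_image(n); cv2.imwrite(f"pics/{f}.png",d["frame"][:,:,::-1]); np.savez(f"pics/{f}.npz",**d); return d
def ray(d,uv):
    uv=np.asarray(uv,float).reshape(-1,1,2)
    n=cv2.undistortPoints(uv,d["camera_matrix"],d["distortion"]).reshape(-1,2)
    v=np.c_[n[:,0],-n[:,1],-np.ones(len(n))]
    T=d["cam_to_world"]; return T[:3,3],v@T[:3,:3].T
def onplane(d,uv,z):
    o,v=ray(d,uv); s=(z-o[2])/v[:,2]; return o+v*s[:,None]
def depthpts(d):
    H,W=d["depth"].shape; u,v=np.meshgrid(np.arange(W),np.arange(H))
    o,r=ray(d,np.c_[u.ravel(),v.ravel()]); P=o+r*d["depth"].reshape(-1,1); P[d["depth"].ravel()==0]=np.nan
    return P.reshape(H,W,3)
E
python3 - <<'E'
from h import *
d=load("pics/top0.npz"); im=d["frame"][:,:,::-1]
cv2.imwrite("pics/c1.png",cv2.resize(im[170:300,310:440],None,fx=4.5,fy=4.5,interpolation=cv2.INTER_CUBIC))
cv2.imwrite("pics/c2.png",cv2.resize(im[110:205,215:315],None,fx=6,fy=6,interpolation=cv2.INTER_CUBIC))
P=depthpts(d)
for uv in [(337,195),(341,190),(338,213),(338,230),(375,268),(263,157),(290,170),(240,230),(205,220),(333,155),(150,300)]:
    print(uv,P[uv[1],uv[0]].round(4))
E
```

```text
(337, 195) [ 5.512e-01 -3.059e-01  4.000e-04]
(341, 190) [ 0.5596 -0.3111  0.0499]
(338, 213) [ 0.4793 -0.2945  0.057 ]
(338, 230) [ 0.4221 -0.2917  0.0525]
(375, 268) [ 0.2936 -0.4155  0.0146]
(263, 157) [ 0.6661 -0.0448  0.1188]
(290, 170) [ 0.6194 -0.1331  0.1171]
(240, 230) [0.4335 0.0401 0.0259]
(205, 220) [0.4663 0.1559 0.068 ]
(333, 155) [ 0.6939 -0.2976  0.0158]
(150, 300) [ 0.2071  0.352  -0.0032]
```

View pics/c1.png

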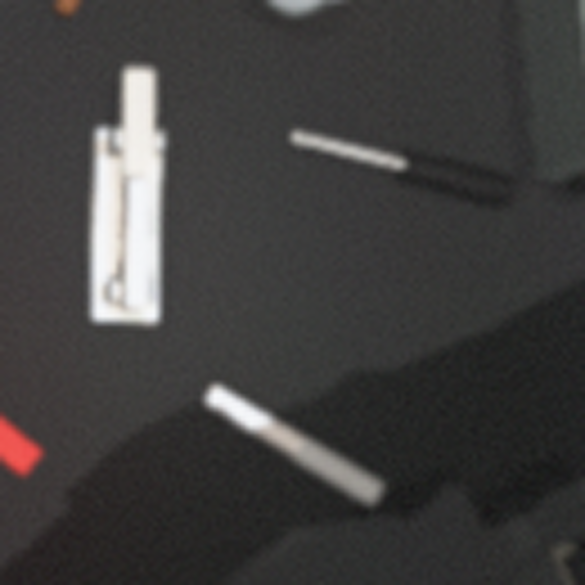

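View pics/c2.png

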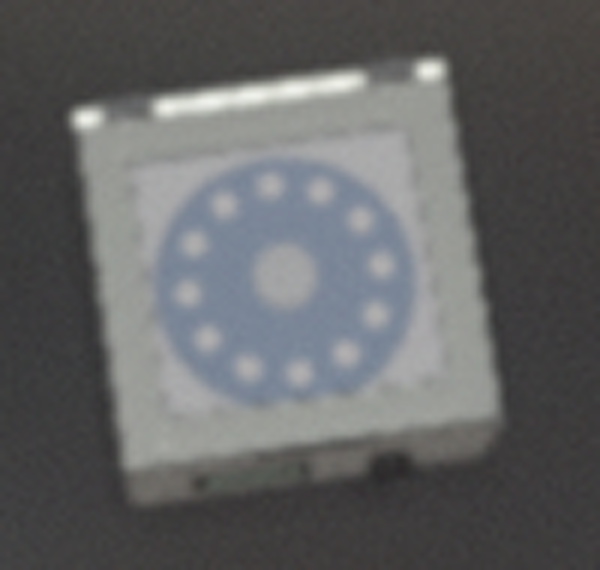

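The candidate at (339,213) sits on the rest, is the larger of the two white ones, and its handle top is at 0.057 m as given, so it is the opener. Its blade points away from the robot. The one at (375,268) is smaller and lies on the bench. The mill's hinge is at the back. Next I'll do coarse localisation and get the tool axes.

```bash
python3 - <<'E'
from h import *
from scipy.spatial.transform import Rotation as Ro
d=load("pics/top0.npz"); w=load("pics/wrist0.npz"); s=observe()
c=lambda u,v:(310+u/4.5-.4,170+v/4.5-.4)
print(onplane(d,[c(140,65)],.046),onplane(d,[c(143,176),c(143,308)],.056))
R=Ro.from_rotvec(s["ee_rot"]).as_matrix(); print(R.round(3))
T=w["cam_to_world"]; print("cam in tool",(R.T@(T[:3,3]-s["position"])).round(3),(R.T@T[:3,:3]).round(3))
m=lambda u,v:(215+u/6-.4,110+v/6-.4)
# lid top plane .120: corners
print(onplane(d,[m(125,470),m(503,423),m(440,80),m(77,128)],.12))
print(onplane(d,[m(133,502),m(500,455)],.0))
E
```

```text
[[ 0.58133948 -0.31222369  0.046     ]] [[ 0.4938321  -0.30701355  0.056     ]
 [ 0.39455604 -0.30056117  0.056     ]]
[[ 0.935  0.355 -0.001]
 [ 0.355 -0.935  0.001]
 [-0.    -0.001 -1.   ]]
cam in tool [ 0.065 -0.001 -0.158] [[ 0.     0.97   0.244]
 [ 1.     0.    -0.001]
 [-0.001  0.244 -0.97 ]]
[[ 0.56324084  0.04921595  0.12      ]
 [ 0.5837786  -0.15914333  0.12      ]
 [ 0.78194832 -0.13257727  0.12      ]
 [ 0.7596964   0.07226893  0.12      ]]
[[ 0.56735663  0.04963091  0.        ]
 [ 0.58972757 -0.16931803  0.        ]]
```

>>> arm_command([
  {"xyz": [3.6, -1.9, 0.2], "turn": 5},
  {"xyz": [7.2, -3.8, 0.5], "turn": 10},
  {"xyz": [10.8, -5.7, 0.7], "turn": 15},
  {"xyz": [14.4, -7.6, 1], "turn": 20},
  {"xyz": [18, -9.5, 1.3], "turn": 24.4},
])

```text
schema error: expected keys xyz, turn, jaw
```

>>> arm_command([
  {"xyz": [3.6, -1.9, 0.2], "turn": 5, "jaw": 0},
  {"xyz": [7.2, -3.8, 0.5], "turn": 10, "jaw": 0},
  {"xyz": [10.8, -5.7, 0.7], "turn": 15, "jaw": 0},
  {"xyz": [14.4, -7.6, 1], "turn": 20, "jaw": 0},
  {"xyz": [18, -9.5, 1.3], "turn": 24.4, "jaw": 0},
])

```text
clock: 0.57
position: [0.357, -0.4296, 0.213]
ee_rot: [-3.139, 0.107, 0.001]
force: [0.9, -0.7, 0.2]
width: 1.001
```

```bash
cat >> h.py <<'E'
from scipy.spatial.transform import Rotation as Ro
def st():
    s=observe(); R=Ro.from_rotvec(s["ee_rot"]).as_matrix()
    print("t",round(s["clock"],2),"p",s["position"].round(4),"yaw",round(np.degrees(np.arctan2(R[1,0],R[0,0])),2),"zax",R[:,2].round(4),"F",s["force"].round(2),"M",s["ft_torque"].round(3),"w",round(s["width"],3))
    return s,R
def go(target,yaw=None):
    s,R=st(); d=R.T@(np.array(target)-s["position"])*100
    print("delta cm",d.round(2),"turn",None if yaw is None else round(np.degrees(np.arctan2(R[1,0],R[0,0]))-yaw,2))
E
python3 -c "
from h import *
go([.467,-.305,.2],-3.6)"
```

```text
t 0.57 p [ 0.357  -0.4296  0.213 ] yaw -3.9 zax [-6.0e-04  1.3e-03 -1.0e+00] F [ 0.87 -0.66  0.22] M [ 0.044 -0.063  0.002] w 1.001
delta cm [ 10.13 -13.18   1.31] turn -0.3
```

>>> arm_command([
  {"xyz": [2.5, -3.2, 0.3], "turn": 0, "jaw": 0},
  {"xyz": [5, -6.5, 0.6], "turn": 0, "jaw": 0},
  {"xyz": [7.5, -9.8, 0.9], "turn": 0, "jaw": 0},
  {"xyz": [10.1, -13.2, 1.3], "turn": -0.3, "jaw": 0},
  {"xyz": [10.1, -13.2, 1.3], "turn": -0.3, "jaw": 0},
])

```text
clock: 0.98
position: [0.4725, -0.2961, 0.1993]
ee_rot: [-3.135, 0.08, -0.002]
force: [0.6, 1.1, -0.5]
width: 0.999
```

```bash
python3 -c "
from h import *
st(); grab('wrist','w1')"
```

```text
t 0.98 p [ 0.4725 -0.2961  0.1993] yaw -2.94 zax [ 0.0015  0.0057 -1.    ] F [ 0.59  1.11 -0.46] M [ 0.049 -0.008 -0.011] w 0.999
```

View pics/w1.png

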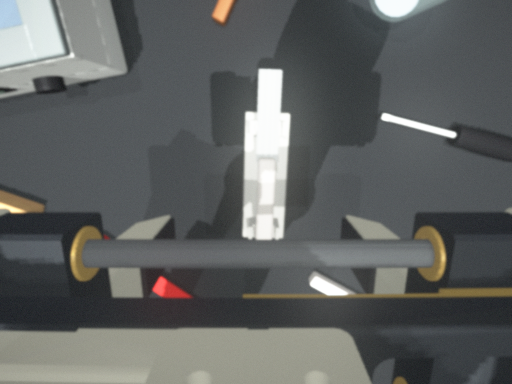

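The wrist view shows the opener with its blade tip at (270,70) and the handle at about (267,160–235). The mill corner is at upper left, around (125,75). I'll measure the opener now.

```bash
python3 - <<'E'
from h import *
st()
d=load("pics/w1.npz"); P=depthpts(d); f=d["frame"].astype(int)
cv2.imwrite("pics/c3.png",cv2.resize(d["frame"][60:245,215:320,::-1],None,fx=3.2,fy=3.2,interpolation=cv2.INTER_CUBIC))
for u,v in [(270,75),(269,100),(267,130),(267,150),(267,175),(267,200),(267,220),(267,235),(250,180)]:
    print(u,v,f[v,u],P[v,u].round(4))
# blade beyond post: bright pixels rows 70..108
g=f.min(2)
for v in list(range(66,112,4)):
    r=np.where(g[v,240:300]>110)[0]+240
    if len(r): 
        p=onplane(d,[(r[0]-.5,v),(r[-1]+.5,v)],.0465); print(v,r[0],r[-1],p[:,:2].round(4).tolist(), "w",np.linalg.norm(p[1]-p[0]).round(4))
E
```

```text
t 1.03 p [ 0.4701 -0.2994  0.1995] yaw -3.09 zax [-0.      0.0039 -1.    ] F [ 0.22 -0.24  0.2 ] M [0.023 0.055 0.056] w 0.998
270 75 [252 253 253] [ 0.5718 -0.3122  0.0468]
269 100 [252 253 252] [ 0.5487 -0.3103  0.0457]
267 130 [251 253 252] [ 0.5197 -0.307   0.0468]
267 150 [250 251 251] [ 0.4995 -0.3062  0.045 ]
267 175 [254 254 254] [ 0.4758 -0.3049  0.0571]
267 200 [249 248 246] [ 0.4497 -0.3037  0.0568]
267 220 [248 246 244] [ 0.4279 -0.3028  0.0565]
267 235 [248 247 244] [ 0.4113 -0.302   0.057 ]
250 180 [206 207 202] [ 0.461  -0.2854  0.0081]
70 257 282 [[0.5771, -0.2995], [0.5758, -0.3244]] w 0.025
74 257 282 [[0.5734, -0.2993], [0.5721, -0.3243]] w 0.0251
78 257 282 [[0.5698, -0.2991], [0.5685, -0.3242]] w 0.0251
82 257 282 [[0.5661, -0.2989], [0.5648, -0.3241]] w 0.0252
86 257 282 [[0.5624, -0.2987], [0.5611, -0.324]] w 0.0253
90 257 282 [[0.5587, -0.2985], [0.5574, -0.3238]] w 0.0254
94 257 282 [[0.5549, -0.2983], [0.5536, -0.3237]] w 0.0254
98 257 282 [[0.5511, -0.2981], [0.5499, -0.3236]] w 0.0255
102 257 282 [[0.5474, -0.2979], [0.5461, -0.3235]] w 0.0256
106 256 281 [[0.5436, -0.2967], [0.5423, -0.3224]] w 0.0257
110 247 281 [[0.5402, -0.2876], [0.5385, -0.3222]] w 0.0346
```

View pics/c3.png

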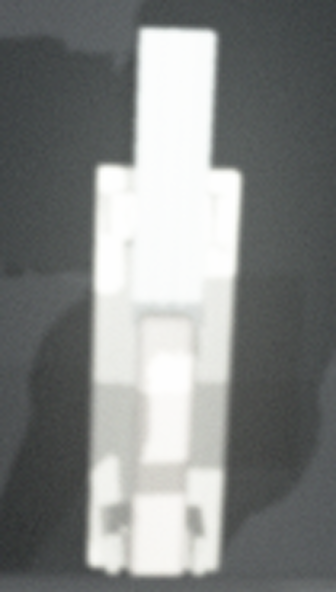

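```bash
python3 - <<'E'
from h import *
st(); d=grab("wrist","w2"); P=depthpts(d); st()
z=P[...,2]
# handle-top points by height
for lo,hi,name,zz in [(.052,.06,'handle',.056),(.043,.0495,'blade',.0463)]:
    m=(z>lo)&(z<hi); m[:, :235]=0; m[:,300:]=0; m[238:]=0
    if name=='blade': m[158:]=0
    else: m[:158]=0
    v,u=np.where(m); 
    rows=sorted(set(v)); c=[]
    for r in rows[::6]:
        k=u[v==r]; 
        if len(k)<6: continue
        p=onplane(d,[((k.min()+k.max())/2,r)],zz)[0]; q=onplane(d,[(k.min()-.5,r),(k.max()+.5,r)],zz); c.append(p)
        print(name,r,k.min(),k.max(),p.round(4),np.linalg.norm(q[1]-q[0]).round(4))
    print(rows[0],rows[-1],onplane(d,[(270,rows[0]-.5)],zz))
E
```

```text
t 1.03 p [ 0.4701 -0.2994  0.1995] yaw -3.09 zax [-0.      0.0039 -1.    ] F [ 0.22 -0.24  0.2 ] M [0.023 0.055 0.056] w 0.998
t 1.08 p [ 0.468  -0.3025  0.1996] yaw -3.32 zax [-0.001   0.0023 -1.    ] F [-0.68 -0.42  0.16] M [-0.034  0.114  0.026] w 1.002
handle 158 254 270 [ 0.4905 -0.3043  0.056 ] 0.0169
handle 164 253 270 [ 0.4845 -0.3035  0.056 ] 0.018
handle 170 253 270 [ 0.4784 -0.3032  0.056 ] 0.0181
handle 176 253 270 [ 0.4722 -0.3029  0.056 ] 0.0182
handle 182 253 269 [ 0.4661 -0.3021  0.056 ] 0.0173
handle 188 253 269 [ 0.4598 -0.3018  0.056 ] 0.0173
handle 194 253 269 [ 0.4535 -0.3015  0.056 ] 0.0174
handle 200 252 269 [ 0.4471 -0.3006  0.056 ] 0.0185
handle 206 252 268 [ 0.4407 -0.2998  0.056 ] 0.0176
handle 212 252 268 [ 0.4342 -0.2994  0.056 ] 0.0177
handle 218 252 268 [ 0.4276 -0.2991  0.056 ] 0.0178
handle 224 252 268 [ 0.4209 -0.2987  0.056 ] 0.0179
handle 230 252 267 [ 0.4142 -0.2979  0.056 ] 0.0169
handle 236 251 267 [ 0.4075 -0.297   0.056 ] 0.0181
158 237 [[ 0.4905383  -0.31231495  0.056     ]]
blade 66 254 270 [ 0.5778 -0.3089  0.0463] 0.0163
blade 72 254 276 [ 0.5722 -0.3115  0.0463] 0.0222
blade 78 254 276 [ 0.5667 -0.3112  0.0463] 0.0223
blade 84 254 275 [ 0.5612 -0.3104  0.0463] 0.0214
blade 90 253 275 [ 0.5556 -0.3097  0.0463] 0.0224
blade 96 253 275 [ 0.55   -0.3094  0.0463] 0.0225
blade 102 253 275 [ 0.5443 -0.3091  0.0463] 0.0226
blade 108 253 274 [ 0.5387 -0.3084  0.0463] 0.0218
blade 114 253 274 [ 0.5329 -0.3081  0.0463] 0.0219
blade 120 249 277 [ 0.5271 -0.3073  0.0463] 0.0289
blade 126 246 277 [ 0.5213 -0.3055  0.0463] 0.0321
blade 132 252 276 [ 0.5152 -0.3077  0.0463] 0.0252
blade 138 252 273 [ 0.5093 -0.3059  0.0463] 0.0223
blade 144 252 273 [ 0.5033 -0.3056  0.0463] 0.0224
blade 150 252 272 [ 0.4973 -0.3048  0.0463] 0.0214
66 157 [[ 0.57782357 -0.31654157  0.0463    ]]
```

```bash
python3 -c "
from h import *
go([.461,-.303,.026],-4.9)"
```

```text
t 1.08 p [ 0.468  -0.3025  0.1996] yaw -3.32 zax [-0.001   0.0023 -1.    ] F [-0.68 -0.42  0.16] M [-0.034  0.114  0.026] w 1.002
delta cm [-0.68  0.13 17.36] turn 1.58
```

>>> arm_command([
  {"xyz": [-0.7, 0.1, 3], "turn": 1.6, "jaw": 0},
  {"xyz": [-0.7, 0.1, 6], "turn": 1.6, "jaw": 0},
  {"xyz": [-0.7, 0.1, 9], "turn": 1.6, "jaw": 0},
  {"xyz": [-0.7, 0.1, 12], "turn": 1.6, "jaw": 0},
  {"xyz": [-0.7, 0.1, 12], "turn": 1.6, "jaw": 0},
])

```text
clock: 1.5
position: [0.4563, -0.3026, 0.0748]
ee_rot: [-3.133, 0.138, 0.015]
force: [-0.6, 1.5, 0.6]
width: 0.998
```

```bash
python3 -c "
from h import *
go([.461,-.303,.026],-4.9); grab('wrist','w3')"
```

```text
t 1.5 p [ 0.4563 -0.3026  0.0748] yaw -5.04 zax [-0.0091  0.0056 -0.9999] F [-0.58  1.45  0.61] M [ 0.058  0.05  -0.011] w 0.998
delta cm [0.51 0.02 4.87] turn -0.14
```

View pics/w3.png

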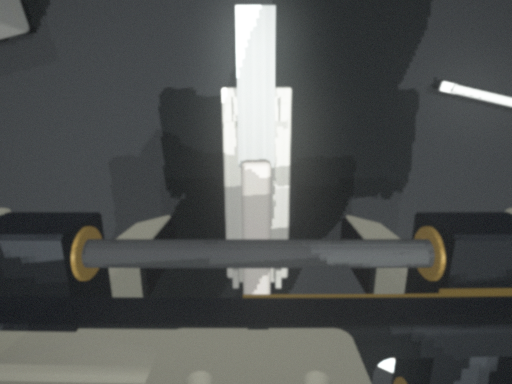

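The opener is centred between the fingers (handle at column 257) and aligned. I'll descend, then close.

>>> arm_command([
  {"xyz": [0.5, 0, 2.5], "turn": 0, "jaw": 0},
  {"xyz": [0.5, 0, 4.9], "turn": 0, "jaw": 0},
  {"xyz": [0.5, 0, 4.9], "turn": 0, "jaw": 0},
  {"xyz": [0.5, 0, 4.9], "turn": 0, "jaw": 0},
])

```text
clock: 1.88
position: [0.4621, -0.3042, 0.0295]
ee_rot: [-3.134, 0.14, 0.012]
force: [0.4, -1.5, 1.2]
width: 1.001
```

```bash
python3 -c "
from h import *
go([.461,-.303,.026],-4.9)"
```

```text
t 1.88 p [ 0.4621 -0.3042  0.0295] yaw -5.1 zax [-0.0073  0.0043 -1.    ] F [ 0.43 -1.5   1.16] M [ 0.03  -0.018  0.012] w 1.001
delta cm [-0.12 -0.11  0.35] turn -0.2
```

>>> arm_command([
  {"xyz": [-0.1, 0, 0.3], "turn": 0, "jaw": 100},
  {"xyz": [-0.1, 0, 0.3], "turn": 0, "jaw": 150},
  {"xyz": [-0.1, 0, 0.3], "turn": 0, "jaw": 255},
  {"xyz": [-0.1, 0, 0.3], "turn": 0, "jaw": 255},
  {"xyz": [-0.1, 0, 0.3], "turn": 0, "jaw": 255},
], force=50)

```text
clock: 2.3
position: [0.4614, -0.3043, 0.0273]
ee_rot: [-3.135, 0.14, 0.01]
force: [0.3, 0.4, -0.3]
width: 0.687
```

>>> arm_command([
  {"xyz": [0, 0, 0], "turn": 0, "jaw": 255},
  {"xyz": [0, 0, 0], "turn": 0, "jaw": 255},
  {"xyz": [0, 0, 0], "turn": 0, "jaw": 255},
], force=60)

```text
clock: 2.55
position: [0.4615, -0.3042, 0.0274]
ee_rot: [-3.135, 0.139, 0.01]
force: [-0.2, -0.2, -0.4]
width: 0.471
```

```bash
python3 -c "
from h import *
go([.461,-.303,.026],-4.9)"
```

```text
t 2.55 p [ 0.4615 -0.3042  0.0274] yaw -5.09 zax [-0.0062  0.0038 -1.    ] F [-0.21 -0.17 -0.38] M [ 0.072  0.033 -0.063] w 0.471
delta cm [-0.06 -0.12  0.14] turn -0.19
```

Fingers are still closing (they should stop at a width of about 0.2).

>>> arm_command([
  {"xyz": [0, 0, 0.1], "turn": 0, "jaw": 255},
  {"xyz": [0, 0, 0.1], "turn": 0, "jaw": 255},
  {"xyz": [0, 0, 0.1], "turn": 0, "jaw": 255},
  {"xyz": [0, 0, 0.1], "turn": 0, "jaw": 255},
  {"xyz": [0, 0, 0.1], "turn": 0, "jaw": 255},
])

```text
clock: 2.97
position: [0.4615, -0.3042, 0.0263]
ee_rot: [-3.135, 0.139, 0.01]
force: [0.2, 0.2, -0.1]
width: 0.194
```

>>> arm_command([
  {"xyz": [0, 0, 0], "turn": 0, "jaw": 255},
  {"xyz": [0, 0, 0], "turn": 0, "jaw": 255},
  {"xyz": [0, 0, 0], "turn": 0, "jaw": 255},
  {"xyz": [0, 0, 0], "turn": 0, "jaw": 255},
])

```text
clock: 3.3
position: [0.4614, -0.3042, 0.0263]
ee_rot: [-3.135, 0.14, 0.01]
force: [-0.1, -0.4, 0.0]
width: 0.196
```

The width is 0.195 × 92 = 18 mm, which matches the handle. I'll lift straight up.

>>> arm_command([
  {"xyz": [0, 0, -1.5], "turn": 0, "jaw": 255},
  {"xyz": [0, 0, -4], "turn": 0, "jaw": 255},
  {"xyz": [0, 0, -7], "turn": 0, "jaw": 255},
  {"xyz": [0, 0, -10], "turn": 0, "jaw": 255},
  {"xyz": [0, 0, -13], "turn": 0, "jaw": 255},
])

```text
clock: 3.72
position: [0.4619, -0.3045, 0.1575]
ee_rot: [-3.135, 0.139, 0.011]
force: [0.9, 0.7, -0.9]
width: 0.192
```

>>> arm_command([
  {"xyz": [0, 0, -1.5], "turn": 0, "jaw": 255},
  {"xyz": [0, 0, -1.5], "turn": 0, "jaw": 255},
  {"xyz": [0, 0, -1.5], "turn": 0, "jaw": 255},
])

```text
clock: 3.97
position: [0.4623, -0.3048, 0.1732]
ee_rot: [-3.135, 0.14, 0.009]
force: [0.2, -0.2, -2.4]
width: 0.191
```

```bash
python3 -c "
from h import *
st(); grab('wrist','w4');grab('top','t4')"
```

```text
t 3.97 p [ 0.4623 -0.3048  0.1732] yaw -5.1 zax [-0.0053  0.0033 -1.    ] F [ 0.23 -0.15 -2.39] M [ 0.011 -0.033  0.003] w 0.191
```

View pics/w4.png

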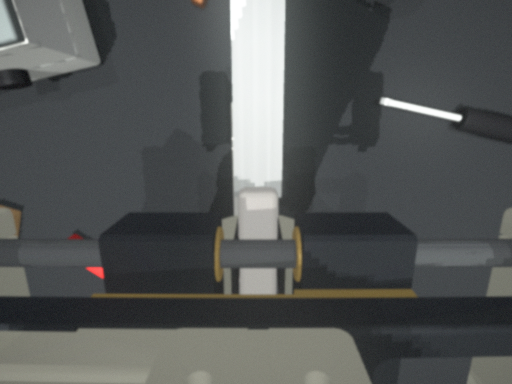

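View pics/t4.png

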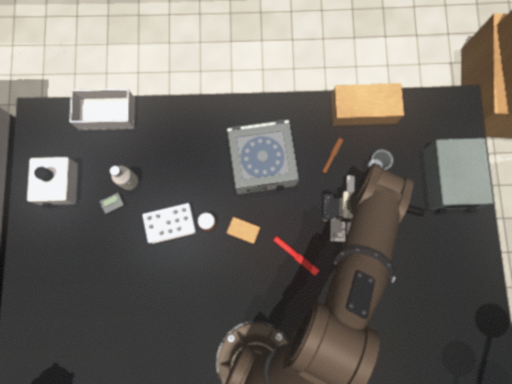

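The opener is held; the tip is just past the top image edge at column ~258. Now I'll measure the mill pose precisely, plus the blade's pitch in the grip.

```bash
python3 - <<'E'
from h import *
s,R=st()
for n in ["top0","t4","scene0"]:
    d=load(f"pics/{n}.npz"); P=depthpts(d)
    m=(P[...,2]>.1)&(P[...,2]<.13)&(P[...,0]>.5)&(P[...,0]<.85)&(abs(P[...,1]+.05)<.2)
    k,l,stt,c=cv2.connectedComponentsWithStats(m.astype(np.uint8)); i=1+np.argmax(stt[1:,4]); q=P[l==i]
    print(n,len(q),"z",np.percentile(q[:,2],[5,50,95]).round(4))
    r=cv2.minAreaRect((q[:,:2]*1000).astype(np.float32)); print(r)
    print(cv2.boxPoints(r).round(1).tolist())
d=load("pics/w4.npz"); P=depthpts(d)
p=s["position"]
for u,v in [(258,3),(258,40),(258,80),(258,120),(258,160),(258,175),(258,200),(258,215)]:
    print(v,(R.T@(P[v,u]-p)).round(4))
E
```

```text
t 4.07 p [ 0.4613 -0.3042  0.1714] yaw -5.09 zax [-0.0084  0.0049 -1.    ] F [-0.21  0.35 -1.13] M [0.021 0.056 0.02 ] w 0.191
top0 3831 z [0.1113 0.1177 0.1232]
((680.3194580078125, -43.30485534667969), (213.62533569335938, 209.894287109375), 6.805119037628174)
[[561.7999877929688, 48.20000076293945], [586.7000122070312, -160.1999969482422], [798.7999877929688, -134.89999389648438], [773.9000244140625, 73.5999984741211]]
t4 3828 z [0.1113 0.1176 0.1234]
((680.6021118164062, -43.191307067871094), (215.2897186279297, 209.88967895507812), 6.872313022613525)
[[561.2000122070312, 48.099998474121094], [586.2999877929688, -160.3000030517578], [800.0, -134.5], [774.9000244140625, 73.9000015258789]]
scene0 3097 z [0.1081 0.1182 0.1221]
((680.8007202148438, -42.92559051513672), (218.4026641845703, 212.69749450683594), 6.64863920211792)
[[560.0, 50.099998474121094], [584.5999755859375, -161.1999969482422], [801.5999755859375, -135.89999389648438], [777.0, 75.4000015258789]]
3 [ 0.1088  0.0006 -0.0233]
40 [ 0.095   0.0006 -0.0227]
80 [ 0.079   0.0006 -0.0232]
120 [ 0.0623  0.0006 -0.022 ]
160 [ 0.0445  0.0006 -0.0229]
175 [ 0.0376  0.0006 -0.0231]
200 [ 0.0282  0.0006 -0.0317]
215 [ 0.0217  0.0006 -0.033 ]
```

The mill centre is (0.680, −0.043) with yaw 6.8° in three views, and its size of 210–218 × 210 mm fits. The front middle is therefore (0.576, −0.056). The blade is straight in the grip. Next is the pre-insert pose, approached high.

```bash
python3 -c "
from h import *
go([.425,-.073,.14],6.8)"
```

```text
t 4.07 p [ 0.4613 -0.3042  0.1714] yaw -5.09 zax [-0.0084  0.0049 -1.    ] F [-0.21  0.35 -1.13] M [0.021 0.056 0.02 ] w 0.191
delta cm [ -5.64 -22.69   3.29] turn -11.89
```

>>> arm_command([
  {"xyz": [-2, -3, 0], "turn": -2, "jaw": 255},
  {"xyz": [-4, -6.5, 0], "turn": -5, "jaw": 255},
  {"xyz": [-5.6, -10, 0], "turn": -8, "jaw": 255},
  {"xyz": [-5.6, -13.5, 0], "turn": -11, "jaw": 255},
  {"xyz": [-5.6, -17, 0.5], "turn": -11.9, "jaw": 255},
])

```text
clock: 4.48
position: [0.419, -0.1286, 0.167]
ee_rot: [-3.13, -0.189, 0.015]
force: [1.7, 0.2, -1.2]
width: 0.191
```

```bash
python3 -c "
from h import *
go([.425,-.073,.14],6.8)"
```

```text
t 4.48 p [ 0.419  -0.1286  0.167 ] yaw 6.92 zax [-0.0099  0.005  -0.9999] F [ 1.7   0.23 -1.23] M [-0.008 -0.115  0.007] w 0.191
delta cm [ 1.29 -5.43  2.73] turn 0.12
```

>>> arm_command([
  {"xyz": [0.6, -3, 1], "turn": 0, "jaw": 255},
  {"xyz": [1.3, -5.4, 2], "turn": 0, "jaw": 255},
  {"xyz": [1.3, -5.4, 2.7], "turn": 0, "jaw": 255},
  {"xyz": [1.3, -5.4, 2.7], "turn": 0, "jaw": 255},
  {"xyz": [1.3, -5.4, 2.7], "turn": 0, "jaw": 255},
])

```text
clock: 4.9
position: [0.4242, -0.0737, 0.1393]
ee_rot: [-3.13, -0.189, 0.019]
force: [-0.0, -0.4, -0.4]
width: 0.19
```

```bash
python3 -c "
from h import *
go([.425,-.073,.14],6.8); grab('wrist','w5');grab('scene','s5')"
```

```text
t 4.9 p [ 0.4242 -0.0737  0.1393] yaw 6.93 zax [-0.0127  0.005  -0.9999] F [-0.02 -0.39 -0.44] M [-0.031  0.03  -0.054] w 0.19
delta cm [ 0.09 -0.06 -0.07] turn 0.13
```

View pics/w5.png

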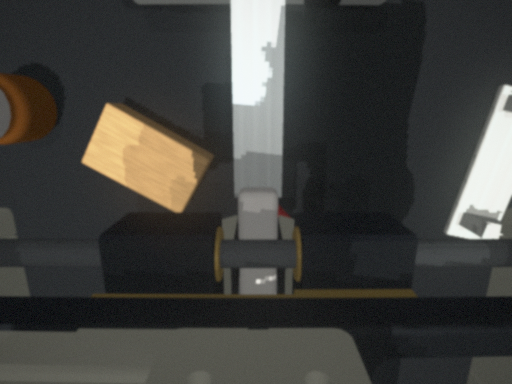

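```bash
python3 -c "
from h import *
go([.428,-.0733,.0875],6.8)"
```

```text
t 5.0 p [ 0.4248 -0.0744  0.1401] yaw 6.81 zax [-0.0107  0.0048 -0.9999] F [-0.18  0.02 -1.55] M [-0.005 -0.022 -0.   ] w 0.191
delta cm [ 0.38 -0.04  5.25] turn 0.01
```

View pics/s5.png

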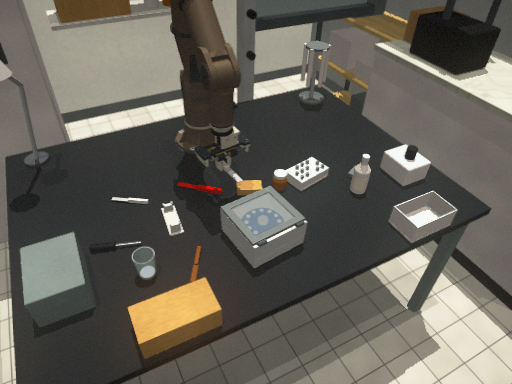

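The scene view shows the opener held level, with its tip at about (240,181), pointing at the mill front. The tubebox at (250,187) lies well below it. I'll lower.

>>> arm_command([
  {"xyz": [0.4, 0, 2], "turn": 0, "jaw": 255},
  {"xyz": [0.4, 0, 4], "turn": 0, "jaw": 255},
  {"xyz": [0.4, 0, 5.2], "turn": 0, "jaw": 255},
  {"xyz": [0.4, 0, 5.2], "turn": 0, "jaw": 255},
  {"xyz": [0.4, 0, 5.2], "turn": 0, "jaw": 255},
])

```text
clock: 5.42
position: [0.428, -0.0746, 0.088]
ee_rot: [-3.131, -0.184, 0.018]
force: [0.2, 0.3, 0.3]
width: 0.196
```

```bash
python3 - <<'E'
from h import *
s,R=st(); d=grab('wrist','w6'); s,R=st(); P=depthpts(d)
for v in [5,40,80,120,160,175,200,215]: print(v,P[v,258].round(4),(R.T@(P[v,258]-s["position"])).round(4))
go([.428,-.0733,.0875],6.8)
E
```

```text
t 5.42 p [ 0.428  -0.0746  0.088 ] yaw 6.73 zax [-0.0118  0.0047 -0.9999] F [0.21 0.25 0.29] M [0.007 0.006 0.043] w 0.196
t 5.47 p [ 0.4285 -0.0744  0.0886] yaw 6.74 zax [-0.0104  0.0046 -0.9999] F [-0.1   0.65 -0.73] M [ 0.02  -0.038 -0.049] w 0.192
5 [ 0.5346 -0.062   0.1076] [ 1.066e-01  1.000e-04 -2.010e-02]
40 [ 0.5217 -0.0636  0.1068] [ 0.0936  0.0001 -0.0191]
80 [ 0.5056 -0.0655  0.1094] [ 0.0774  0.0001 -0.0216]
120 [ 0.4892 -0.0674  0.11  ] [ 0.0608  0.0001 -0.022 ]
160 [ 0.4715 -0.0695  0.1089] [ 0.0431  0.0001 -0.0207]
175 [ 0.4646 -0.0703  0.1086] [ 0.0361  0.0001 -0.0204]
200 [ 0.4554 -0.0715  0.1178] [ 0.0268  0.     -0.0295]
215 [ 0.4489 -0.0722  0.1188] [ 0.0202  0.     -0.0304]
t 5.47 p [ 0.4285 -0.0744  0.0886] yaw 6.74 zax [-0.0104  0.0046 -0.9999] F [-0.1   0.65 -0.73] M [ 0.02  -0.038 -0.049] w 0.192
delta cm [-0.04 -0.12  0.11] turn -0.06
```

View pics/w6.png

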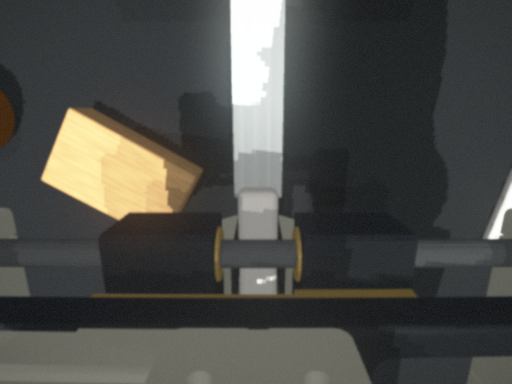

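>>> arm_command([
  {"xyz": [1, -0.1, 0.15], "turn": 0, "jaw": 255},
  {"xyz": [2, -0.1, 0.15], "turn": 0, "jaw": 255},
  {"xyz": [2.5, -0.1, 0.15], "turn": 0, "jaw": 255},
  {"xyz": [2.5, -0.1, 0.15], "turn": 0, "jaw": 255},
  {"xyz": [2.5, -0.1, 0.15], "turn": 0, "jaw": 255},
])

```text
clock: 5.88
position: [0.4538, -0.0703, 0.087]
ee_rot: [-3.131, -0.185, 0.015]
force: [0.2, -0.5, -0.9]
width: 0.195
```

```bash
python3 - <<'E'
from h import *
s,R=st(); d=grab('wrist','w7'); s,R=st(); P=depthpts(d)
for v in [1,3,5,10,20,40,80,120,160,175]: print(v,P[v,258].round(4),(R.T@(P[v,258]-s["position"])).round(4))
for u in [60,120,180,200,220,300,320,360,400,450]: print(u,P[2,u].round(4))
E
```

```text
t 5.88 p [ 0.4538 -0.0703  0.087 ] yaw 6.77 zax [-0.0099  0.0047 -0.9999] F [ 0.19 -0.55 -0.86] M [ 0.021 -0.043 -0.009] w 0.195
t 5.93 p [ 0.4532 -0.0704  0.0869] yaw 6.76 zax [-0.0106  0.0046 -0.9999] F [ 0.3  -0.31 -0.74] M [-0.007  0.063  0.017] w 0.191
1 [ 0.5619 -0.0576  0.1067] [ 1.093e-01 -1.000e-04 -2.100e-02]
3 [ 0.5611 -0.0577  0.107 ] [ 1.085e-01 -1.000e-04 -2.130e-02]
5 [ 0.5602 -0.0578  0.1078] [ 1.075e-01 -1.000e-04 -2.200e-02]
10 [ 0.5586 -0.058   0.107 ] [ 1.059e-01 -1.000e-04 -2.120e-02]
20 [ 0.5546 -0.0584  0.1081] [ 1.019e-01 -1.000e-04 -2.230e-02]
40 [ 0.5473 -0.0593  0.1069] [ 0.0946 -0.0001 -0.021 ]
80 [ 0.5315 -0.0612  0.1081] [ 0.0786 -0.0001 -0.022 ]
120 [ 0.515  -0.0631  0.1078] [ 0.062  -0.0001 -0.0216]
160 [ 0.4974 -0.0652  0.1081] [ 0.0443 -0.     -0.0217]
175 [ 0.4904 -0.0661  0.1077] [ 0.0373 -0.     -0.0212]
60 [0.5783 0.0895 0.001 ]
120 [0.5667 0.018  0.063 ]
180 [ 0.5685 -0.0159  0.0691]
200 [ 0.57   -0.026   0.0679]
220 [ 0.571  -0.0365  0.0686]
300 [ 0.5781 -0.0783  0.0615]
320 [ 0.5792 -0.0889  0.0621]
360 [ 0.581  -0.1097  0.0644]
400 [ 0.5844 -0.1316  0.0626]
450 [ 0.5867 -0.1568  0.0659]
```

View pics/w7.png

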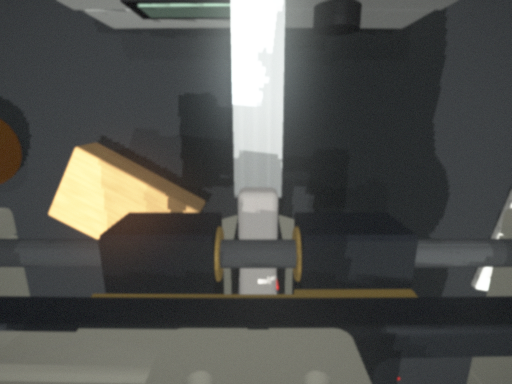

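The face points at row 2 give a front plane x ≈ 0.575 at the middle and yaw 6.5°, which agrees. The tip is about 8 mm in front of it, and blade height estimates are 0.1044 (kinematic) and 0.106 (camera), both inside the slot. I'll insert slowly.

>>> arm_command([
  {"xyz": [0.6, 0, 0], "turn": 0, "jaw": 255},
  {"xyz": [1.2, 0, 0], "turn": 0, "jaw": 255},
  {"xyz": [1.8, 0, 0], "turn": 0, "jaw": 255},
  {"xyz": [2, 0, 0], "turn": 0, "jaw": 255},
  {"xyz": [2, 0, 0], "turn": 0, "jaw": 255},
])

```text
clock: 6.35
position: [0.474, -0.0679, 0.0866]
ee_rot: [-3.131, -0.185, 0.015]
force: [0.4, 0.3, -1.6]
width: 0.191
```

```bash
python3 - <<'E'
from h import *
s,R=st(); d=grab('wrist','w8'); s,R=st(); P=depthpts(d)
for v in [1,5,10,20,40,80,120,160,175]: print(v,P[v,258].round(4),(R.T@(P[v,258]-s["position"])).round(4))
E
```

```text
t 6.35 p [ 0.474  -0.0679  0.0866] yaw 6.77 zax [-0.0101  0.0048 -0.9999] F [ 0.43  0.34 -1.56] M [ 0.009 -0.046 -0.036] w 0.191
t 6.4 p [ 0.4733 -0.068   0.0866] yaw 6.77 zax [-0.0107  0.0047 -0.9999] F [-0.66 -0.46 -1.12] M [-0.015  0.013  0.015] w 0.189
1 [ 0.5776 -0.0557  0.1207] [ 1.047e-01 -1.000e-04 -3.520e-02]
5 [ 0.5767 -0.0558  0.1194] [ 1.038e-01 -1.000e-04 -3.380e-02]
10 [ 0.5753 -0.0559  0.1185] [ 1.024e-01 -1.000e-04 -3.300e-02]
20 [ 0.5749 -0.0559  0.1069] [ 1.021e-01 -1.000e-04 -2.130e-02]
40 [ 0.5675 -0.0568  0.1064] [ 0.0946 -0.0001 -0.0208]
80 [ 0.5517 -0.0587  0.1066] [ 0.0787 -0.0001 -0.0208]
120 [ 0.535  -0.0607  0.1063] [ 0.0619 -0.0001 -0.0203]
160 [ 0.5174 -0.0628  0.1072] [ 0.0442 -0.0001 -0.0211]
175 [ 0.5105 -0.0636  0.107 ] [ 0.0372 -0.0001 -0.0208]
```

View pics/w8.png

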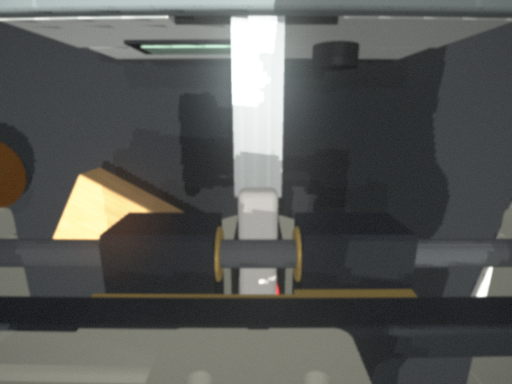

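The picture shows the blade under the lid edge. The notch is the dark strip from column 172 to 338 at row 20, centred at 255, with the blade at 258. The tip is about 13 mm in and the lid still closed, so I'll go on to about 35 mm.

>>> arm_command([
  {"xyz": [0.8, 0, 0], "turn": 0, "jaw": 255},
  {"xyz": [1.6, 0, 0], "turn": 0, "jaw": 255},
  {"xyz": [2.2, 0, 0], "turn": 0, "jaw": 255},
  {"xyz": [2.2, 0, 0], "turn": 0, "jaw": 255},
  {"xyz": [2.2, 0, 0], "turn": 0, "jaw": 255},
])

```text
clock: 6.82
position: [0.4956, -0.0652, 0.0862]
ee_rot: [-3.131, -0.185, 0.016]
force: [-0.0, -0.6, -0.9]
width: 0.191
```

```bash
python3 - <<'E'
from h import *
s,R=st(); d=grab('wrist','w9'); s,R=st(); P=depthpts(d)
for v in [1,10,20,30,40,45,50,55,60,80,120,160,175]: print(v,P[v,258].round(4))
# planned tip arc
import numpy as np
a=np.radians(6.8); ax=np.array([np.cos(a),np.sin(a),0]); hinge=np.array([.5755,-.0556,.110])+.2*ax
tip=s["position"]+R@np.array([.116,0,-.0187]); print("tip",tip.round(4),"depth in",((tip-hinge)@ax+.2).round(4))
S=.165; p0=s["position"]
for th in [0,5,10,15,20,25,30,35,40]:
    t=np.radians(th); goal=hinge-ax*S*np.cos(t)+np.array([0,0,S*np.sin(t)-.00125])
    print(th,"tipgoal",goal.round(4),"delta cm",(R.T@(goal-tip)*100).round(2))
E
```

```text
t 6.82 p [ 0.4956 -0.0652  0.0862] yaw 6.78 zax [-0.0107  0.0048 -0.9999] F [-0.01 -0.58 -0.88] M [ 0.021  0.044 -0.014] w 0.191
t 6.87 p [ 0.4951 -0.0653  0.0862] yaw 6.77 zax [-0.0111  0.0047 -0.9999] F [-0.37  0.65 -0.9 ] M [-0.024  0.038  0.018] w 0.191
1 [ 0.5994 -0.053   0.1199]
10 [ 0.5962 -0.0534  0.1206]
20 [ 0.5929 -0.0538  0.1209]
30 [ 0.5896 -0.0542  0.1204]
40 [ 0.5862 -0.0546  0.1205]
45 [ 0.5846 -0.0548  0.12  ]
50 [ 0.5827 -0.055   0.1206]
55 [ 0.5809 -0.0552  0.1208]
60 [ 0.5792 -0.0554  0.121 ]
80 [ 0.5733 -0.056   0.1067]
120 [ 0.5567 -0.058   0.1058]
160 [ 0.5391 -0.0601  0.1069]
175 [ 0.5321 -0.061   0.1063]
tip [ 0.6105 -0.0517  0.1037] depth in 0.0352
0 tipgoal [ 0.6103 -0.0515  0.1088] delta cm [-0.03 -0.03 -0.51]
5 tipgoal [ 0.6109 -0.0514  0.1231] delta cm [ 0.02 -0.04 -1.95]
10 tipgoal [ 0.6127 -0.0512  0.1374] delta cm [ 0.19 -0.05 -3.37]
15 tipgoal [ 0.6158 -0.0508  0.1515] delta cm [ 0.49 -0.06 -4.78]
20 tipgoal [ 0.6201 -0.0503  0.1652] delta cm [ 0.91 -0.07 -6.16]
25 tipgoal [ 0.6256 -0.0496  0.1785] delta cm [ 1.45 -0.07 -7.5 ]
30 tipgoal [ 0.6322 -0.0488  0.1912] delta cm [ 2.1  -0.08 -8.78]
35 tipgoal [ 0.6399 -0.0479  0.2034] delta cm [  2.86  -0.09 -10.  ]
40 tipgoal [ 0.6486 -0.0469  0.2148] delta cm [  3.72  -0.1  -11.15]
```

View pics/w9.png

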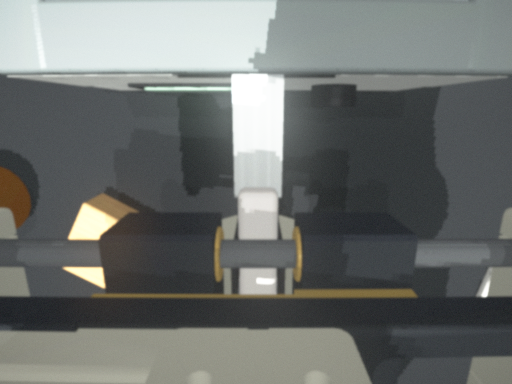

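The blade is 35 mm in and the lid is closed (the lid top in the picture is flat at 0.1205). Now I'll lift along the arc.

>>> arm_command([
  {"xyz": [0, 0, -0.6], "turn": 0, "jaw": 255},
  {"xyz": [0, 0, -1.2], "turn": 0, "jaw": 255},
  {"xyz": [0, 0, -1.9], "turn": 0, "jaw": 255},
  {"xyz": [0.1, 0, -2.6], "turn": 0, "jaw": 255},
  {"xyz": [0.2, 0, -3.4], "turn": 0, "jaw": 255},
], force=60)

```text
clock: 7.28
position: [0.4971, -0.0653, 0.121]
ee_rot: [-3.131, -0.185, 0.018]
force: [-1.1, 1.0, -1.1]
width: 0.192
```

```bash
cat >> h.py <<'E'
a=np.radians(6.8); ax=np.array([np.cos(a),np.sin(a),0]); hinge=np.array([.5755,-.0556,.110])+.2*ax
def chk(f,S=.165,ths=(15,20,25,30,35,40)):
    d=grab('wrist',f); s,R=st(); P=depthpts(d)
    tip=s["position"]+R@np.array([.116,0,-.0187]); print("tip nominal",tip.round(4),"S",np.hypot((hinge-tip)@ax,tip[2]-.11).round(4),"ang",np.degrees(np.arctan2(tip[2]+.00125-.11,(hinge-tip)@ax)).round(2))
    for v in [120,160,175,200,215]: print(v,(R.T@(P[v,258]-s["position"])).round(4),end=" ")
    # lid surface slope from depth: points in mill frame
    Q=P.reshape(-1,3); x=(hinge-Q)@ax; y=(Q-hinge)@np.array([-ax[1],ax[0],0])
    m=(x>20e-3)&(x<.2)&(abs(y)<.1)&(abs(y)>.03)&(Q[:,2]>.125)&(Q[:,2]<.3)
    if m.sum()>200:
        c=np.polyfit(x[m],Q[m,2],1); r=Q[m,2]-np.polyval(c,x[m]); k=abs(r)<.006; c=np.polyfit(x[m][k],Q[m,2][k],1)
        print("\nlid cam angle",np.degrees(np.arctan(c[0])).round(2),"z at hinge",c[1].round(4),k.sum())
    for th in ths:
        t=np.radians(th); g=hinge-ax*S*np.cos(t)+np.array([0,0,S*np.sin(t)-.00125]); print(th,(R.T@(g-tip)*100).round(2))
E
python3 -c "
from h import *
chk('w10')"
```

```text
t 7.33 p [ 0.4984 -0.0652  0.1225] yaw 6.77 zax [-0.009   0.0046 -0.9999] F [-0.21 -0.11 -0.67] M [-0.02   0.334  0.031] w 0.195
tip nominal [ 0.6138 -0.0516  0.1402] S 0.1643 ang 11.03
120 [ 0.0601 -0.0001 -0.0194] 160 [ 0.0422 -0.0001 -0.0183] 175 [ 0.0351 -0.0001 -0.0179] 200 [ 0.026  -0.0001 -0.0281] 215 [ 0.0191 -0.0001 -0.0282] 
lid cam angle 5.95 z at hinge 0.1352 23865
15 [ 0.2  -0.07 -1.12]
20 [ 0.63 -0.07 -2.5 ]
25 [ 1.17 -0.08 -3.83]
30 [ 1.82 -0.09 -5.12]
35 [ 2.58 -0.1  -6.34]
40 [ 3.45 -0.1  -7.49]
```

View pics/w10.png

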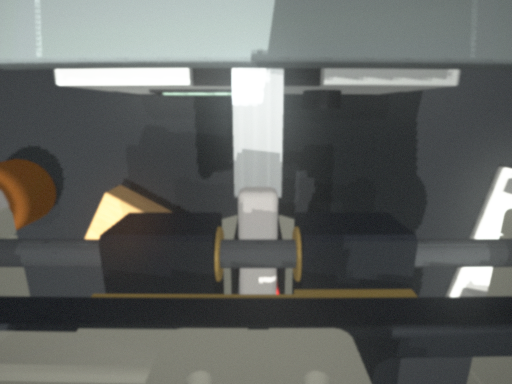

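The lid is rising, since the rim's top now shows white at row 77. I'll continue.

>>> arm_command([
  {"xyz": [0.1, 0, -0.6], "turn": 0, "jaw": 255},
  {"xyz": [0.2, 0, -1.2], "turn": 0, "jaw": 255},
  {"xyz": [0.4, 0, -1.8], "turn": 0, "jaw": 255},
  {"xyz": [0.6, 0, -2.5], "turn": 0, "jaw": 255},
  {"xyz": [0.8, 0, -3], "turn": 0, "jaw": 255},
])

```text
clock: 7.75
position: [0.507, -0.0645, 0.1533]
ee_rot: [-3.131, -0.185, 0.013]
force: [-1.1, 1.4, -2.1]
width: 0.19
```

```bash
python3 -c "
from h import *
chk('w11'); grab('scene','s11')"
```

```text
t 7.8 p [ 0.5078 -0.0643  0.154 ] yaw 6.78 zax [-0.0072  0.0045 -1.    ] F [-0.62 -0.08 -1.35] M [-0.062  0.268  0.029] w 0.192
tip nominal [ 0.6232 -0.0507  0.172 ] S 0.1642 ang 22.57
120 [ 0.0605 -0.     -0.0195] 160 [ 0.0426 -0.     -0.0193] 175 [ 0.0359 -0.     -0.0204] 200 [ 0.0265 -0.     -0.0292] 215 [ 0.0201 -0.     -0.0309] 
lid cam angle 11.02 z at hinge 0.1581 20569
15 [-0.71 -0.07  2.06]
20 [-0.29 -0.08  0.68]
25 [ 0.25 -0.09 -0.65]
30 [ 0.91 -0.09 -1.93]
35 [ 1.67 -0.1  -3.15]
40 [ 2.54 -0.11 -4.3 ]
```

View pics/w11.png

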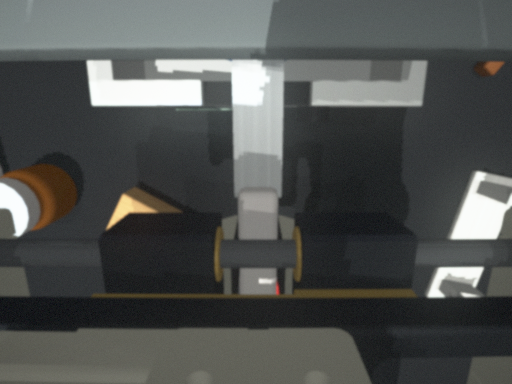

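View pics/s11.png

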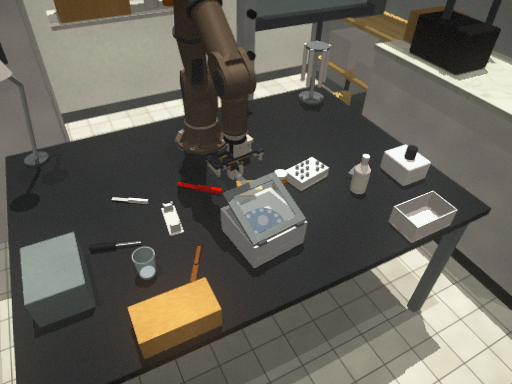

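>>> arm_command([
  {"xyz": [0.2, 0, -0.5], "turn": 0, "jaw": 255},
  {"xyz": [0.5, 0, -1.1], "turn": 0, "jaw": 255},
  {"xyz": [0.8, 0, -1.7], "turn": 0, "jaw": 255},
  {"xyz": [1.2, 0, -2.4], "turn": 0, "jaw": 255},
  {"xyz": [1.6, 0, -3], "turn": 0, "jaw": 255},
])

```text
clock: 8.27
position: [0.5241, -0.0626, 0.1841]
ee_rot: [-3.131, -0.185, 0.011]
force: [-2.1, -0.9, -1.0]
width: 0.194
```

```bash
cat >> h.py <<'E'
def lidang(f):
    d=grab('scene',f); P=depthpts(d); Q=P.reshape(-1,3); x=(hinge-Q)@ax; y=(Q-hinge)@np.array([-ax[1],ax[0],0])
    m=(x>0)&(x<.2)&(abs(y)<.11)&(abs(y)>.08)&(Q[:,2]>.116)&(Q[:,2]<.3)
    X,Z=x[m],Q[m,2]
    for i in range(4):
        c=np.polyfit(X,Z,1); k=abs(Z-np.polyval(c,X))<(.02,.012,.006,.006)[i]; X,Z=X[k],Z[k]
    t=np.arctan(c[0]); print("scene lid angle",np.degrees(t).round(2),"z@hinge",c[1].round(4),"expect",(.11+.01/np.cos(t)).round(4),len(X),"xrange",X.min().round(3),X.max().round(3))
E
python3 -c "
from h import *
chk('w12'); lidang('s12')"
```

```text
t 8.32 p [ 0.5257 -0.0624  0.1853] yaw 6.78 zax [-0.0045  0.0045 -1.    ] F [ 0.48 -1.24  0.34] M [-0.008  0.14   0.022] w 0.195
tip nominal [ 0.641  -0.0488  0.2036] S 0.1636 ang 35.24
120 [ 0.0598 -0.     -0.0192] 160 [ 0.0419 -0.     -0.0186] 175 [ 0.035  -0.     -0.0191] 200 [ 0.0259 -0.0001 -0.0291] 215 [ 0.0187 -0.0001 -0.0283] 
lid cam angle 4.66 z at hinge 0.2163 15805
15 [-2.5  -0.08  5.22]
20 [-2.07 -0.08  3.85]
25 [-1.52 -0.09  2.51]
30 [-0.86 -0.1   1.23]
35 [-0.1  -0.1   0.02]
40 [ 0.78 -0.11 -1.13]
scene lid angle 35.4 z@hinge 0.1214 expect 0.1223 832 xrange 0.0 0.16
```

View pics/w12.png

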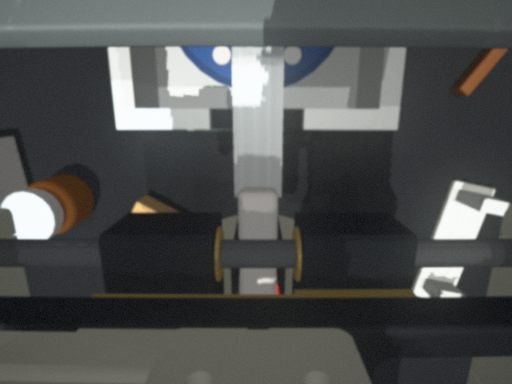

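Nominal (35.2°) and scene (35.4°) agree. The final step to 40° follows.

>>> arm_command([
  {"xyz": [0.2, 0, -0.3], "turn": 0, "jaw": 255},
  {"xyz": [0.4, 0, -0.6], "turn": 0, "jaw": 255},
  {"xyz": [0.6, 0, -0.9], "turn": 0, "jaw": 255},
  {"xyz": [0.75, 0, -1.1], "turn": 0, "jaw": 255},
  {"xyz": [0.75, 0, -1.1], "turn": 0, "jaw": 255},
])

```text
clock: 8.78
position: [0.5333, -0.0616, 0.196]
ee_rot: [-3.131, -0.186, 0.006]
force: [-1.1, -0.3, -2.2]
width: 0.193
```

```bash
python3 -c "
from h import *
chk('w13'); lidang('s13')"
```

```text
t 8.83 p [ 0.5329 -0.0616  0.1957] yaw 6.78 zax [-0.0045  0.0045 -1.    ] F [ 0.26  0.16 -1.43] M [-0.013  0.227 -0.067] w 0.192
tip nominal [ 0.6482 -0.048   0.214 ] S 0.1641 ang 39.65
120 [ 0.0617 -0.     -0.0213] 160 [ 0.0437 -0.     -0.02  ] 175 [ 0.0368 -0.     -0.0205] 200 [ 0.0278 -0.     -0.031 ] 215 [ 0.0209 -0.     -0.0307] 
lid cam angle -11.5 z at hinge 0.2736 12973
15 [-3.22 -0.08  6.26]
20 [-2.79 -0.08  4.89]
25 [-2.25 -0.09  3.56]
30 [-1.59 -0.1   2.28]
35 [-0.82 -0.1   1.06]
40 [ 0.05 -0.11 -0.09]
scene lid angle 39.66 z@hinge 0.1222 expect 0.123 838 xrange 0.0 0.149
```

Now 39.7° by both measures. I'll let it settle, holding the pose, then recheck for creep.

>>> arm_command([
  {"xyz": [0, 0, 0], "turn": 0, "jaw": 255},
  {"xyz": [0, 0, 0], "turn": 0, "jaw": 255},
  {"xyz": [0, 0, 0], "turn": 0, "jaw": 255},
  {"xyz": [0, 0, 0], "turn": 0, "jaw": 255},
  {"xyz": [0, 0, 0], "turn": 0, "jaw": 255},
])

```text
clock: 9.3
position: [0.5326, -0.0617, 0.1954]
ee_rot: [-3.131, -0.186, 0.007]
force: [-0.2, 0.1, -2.2]
width: 0.195
```

>>> arm_command([
  {"xyz": [0, 0, 0], "turn": 0, "jaw": 255},
  {"xyz": [0, 0, 0], "turn": 0, "jaw": 255},
  {"xyz": [0, 0, 0], "turn": 0, "jaw": 255},
  {"xyz": [0, 0, 0], "turn": 0, "jaw": 255},
  {"xyz": [0, 0, 0], "turn": 0, "jaw": 255},
])

```text
clock: 9.72
position: [0.5326, -0.0617, 0.1954]
ee_rot: [-3.131, -0.185, 0.008]
force: [-0.4, 0.3, -2.1]
width: 0.192
```

```bash
python3 -c "
from h import *
chk('w14',ths=(40,)); lidang('s14'); lidang('s15'); lidang('s16'); st()"
```

```text
t 9.77 p [ 0.5326 -0.0617  0.1955] yaw 6.78 zax [-0.005   0.0045 -1.    ] F [-0.82  0.73 -2.67] M [-0.002  0.239 -0.02 ] w 0.193
tip nominal [ 0.6479 -0.0481  0.2137] S 0.1641 ang 39.51
120 [ 0.0613 -0.0001 -0.0206] 160 [ 0.0434 -0.0001 -0.0201] 175 [ 0.0366 -0.0001 -0.0209] 200 [ 0.0276 -0.0001 -0.0311] 215 [ 0.0204 -0.0001 -0.0301] 
lid cam angle -8.99 z at hinge 0.2662 13073
40 [ 0.08 -0.11 -0.11]
scene lid angle 39.77 z@hinge 0.1217 expect 0.123 834 xrange 0.0 0.149
scene lid angle 39.43 z@hinge 0.1224 expect 0.1229 831 xrange 0.0 0.151
scene lid angle 39.66 z@hinge 0.1218 expect 0.123 843 xrange 0.0 0.15
t 9.92 p [ 0.5326 -0.0617  0.1954] yaw 6.78 zax [-0.0051  0.0045 -1.    ] F [ 0.64 -0.03 -1.99] M [-0.038  0.239 -0.002] w 0.191
```

View pics/s14.png

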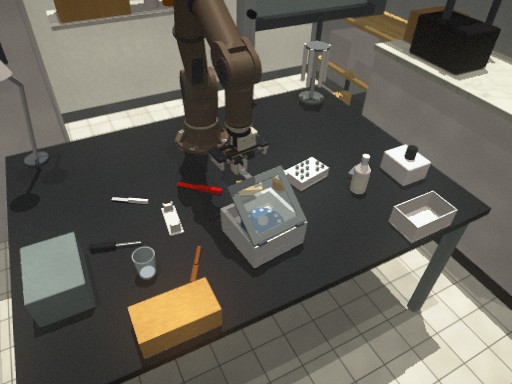

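View pics/w14.png

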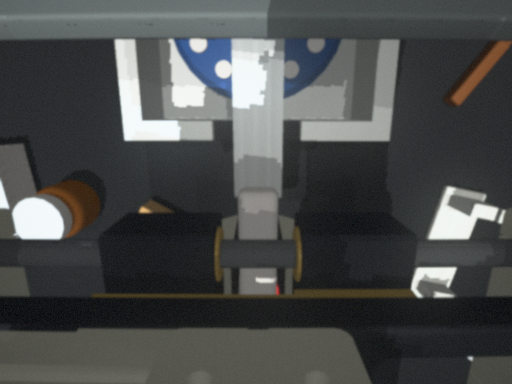

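The lid is steady at about 39.6° on the blade, and the grip width is unchanged. In the pictures the lid is open at (265,205), the rotor is visible, and the bystanders are where they were. Handing in.

```bash
python3 -c "
from cell import sign_off
print(sign_off())"
```

```text
the job is handed in; nothing more can be done
None
```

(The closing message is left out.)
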